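Fit the missing impeller in the booster pump set

TASK

The booster set on the bench has three opened pump casings in a row; two already have their impeller and one is empty. Take the loose impeller of the same size from the parts in front and set it into the empty casing, flat on the casing's floor with its hub up. Leave the two fitted impellers as they are.

Things in the scene. Friction and masses are not known exactly. Their poses are not given: they have to be found in the camera images.
- booster: Pump set fixed on the bench: 136 x 420 mm baseplate, three open-topped blue casings in a row, copper pipe at x = 88 mm (top 55 mm high). Origin on the bench under the middle casing; axes of the casings at x = 0, y = -132, 0, 132 mm. Each is 120 mm across outside, 104 inside; floor 42 mm, rim 64 mm above the bench. The empty one shows only a flat 2 mm seal ring on its floor, not in the way.
- spare: Loose impeller to fit, steel, flat, hub up, among loose parts lying in a row before the pump set (a 54 mm impeller, a flange, a coupling half: at least 10 cm away, under 40 mm high). 80 mm across, 52 mm tall: 8 mm back plate, vanes up to 18 mm, plain round hub 28 mm in diameter from 18 to 52 mm (grip it from above). Origin: centre of underside, z up the hub; yaw is free. 0.25 to 0.5 kg.
- fitted_a: Impeller already fitted, identical to the spare, hub up, resting on the floor of any one of the three casings; its hub reaches 94 mm above the bench. Origin: centre of its underside.
- fitted_b: The other fitted impeller, identical, in another of the three casings. Origin: centre of its underside.
Things that resemble listed ones, but are neither listed nor needed, are in the scene too. Leave any brown look-alike of the spare alone.

How it is judged:
At the end, for the whole second after the job is handed in: The spare impeller rests in the casing that was empty: its underside within 6 mm of the floor's height, within 17 mm of the casing's axis along x and y, hub up and tilted less than 10 degrees, at rest and released; both fitted impellers are within 18 mm of where they started (((x of spare in the frame of booster between -0.017 and 0.017 m and y of spare in the frame of booster between -0.149 and -0.115 m) or (x of spare in the frame of booster between -0.017 and 0.017 m and y of spare in the frame of booster between -0.017 and 0.017 m) or (x of spare in the frame of booster between -0.017 and 0.017 m and y of spare in the frame of booster between 0.115 and 0.149 m)) and z of spare in the frame of booster between 0.036 and 0.048 m and angle between spare's own z axis and vertical below 0.17 rad and linear speed of spare below 0.02 m/s and contact force between spare and the fingers below 0.1 N and distance of each of fitted_a, fitted_b from where it was at the start of the episode below 0.018 m); the robot touches nothing.
It fails at once if a fitted impeller was taken out or moved by more than 18 mm (distance of any of fitted_a, fitted_b from where it was at the start of the episode above 0.018 m).
It also fails if it takes over 32 s, if anything falls off the work surface, if the arm or the gripper's body presses on something with over 40 N, if the wrist force passes 120 N, or if a joint passes its speed limit or range.

ROBOT

A 7-joint arm with a two-finger parallel gripper is mounted at the origin on the work surface. World frame = base frame: x ahead of the robot, y to its left, z up, the work surface at z = 0. Lengths are in m, angles in rad, forces in N, time in s.
With the tool pointing down it reaches from about 0.4 to 0.85 m from the base axis. Payload 10.4 kg.
Tool frame: the origin (TCP) lies midway between the tips of the shut fingers; the grasp point (between the pads) lies 19 mm behind it; z points along the fingers, y is the direction in which the jaws open and shut (so a half turn about z gives the same grasp; the last joint's range is limited). The gripper opens to 85 mm and grips with 20 to 120 N. Pads are 22 mm wide; open, the fingers measure 114 mm over their backs; the gripper's body (76 mm by 85 mm) begins 54 mm behind the grasp point. The pads swing forward as they close: fully open they stand 13 mm farther back than shut.
Start: joints at [1.175, 0.332, -0.065, 1.46, 0.022, 1.35, -0.088], TCP at [0.228, -0.582, 0.231] pointing down, gripper open.
Joint ranges: [-2.6, 2.6], [-0.5, 2.12], [-1.47, 1.34], [0.16, 2.42], [-1.27, 4.41], [0.06, 2.06], [-2.6, 2.6]. Speed limits (rad/s): [2.22, 2.22, 2.79, 2.79, 3.14, 3.14, 3.14].

INTERFACE

Orientations are given as a unit quaternion [x, y, z, w].
In Python, from workcell import manip, viewer gives the robot as it stands.
- The arm moves only by the tool move_arm, never from a script. Its argument "deltas" is a list of rows, each a list of 7 numbers: the shift along the tool's x, y, z in m, then the turn, a rotation vector about the tool's x, y, z in degrees, then the opening, from -1 (shut) to 1 (fully open). In form: [[dx, dy, dz, wx, wy, wz, gripper], ...]. A call has 1 to 10 rows; each row shifts and turns the commanded pose from where the row before left it, along the tool's axes as they then stand; what a row does not reach is not made up. A row lasts 1/8 s, in which the tool goes at most 62.5 mm and 10.7 degrees, less where a joint would pass 70% of its speed; a pose out of reach is approached as far as the arm can. A call with a gripper value outside its range is refused whole. The fingers move at their own pace and stop on an object; "force" is the grip in N (left out, the last holds). Time passes only in rows, so rows that do not move let the fingers close. It gives the time, the measured TCP pose, the force and the opening at its end, in the units of the state.
- manip.get_obs(): the state, without advancing time (a new reading comes with each control period).
- viewer.camera(name): name is "scene" or "side" or "wrist"; returns (picture, depth): 480x640x3 uint8, red, green, blue; 480x640 float32, m along the optical axis (not along the pixel's ray), 0 where there is no reading.
- viewer.calibration(name): a dict with "fx", "fy", "cx", "cy" (pixels), "R" (3x3) and "t" (3): a world point X has camera coordinates R X + t; the wrist camera has in their place "T_tool_cam" (4x4, takes a point from camera to tool coordinates, whose origin is the TCP and whose axes are the flange's). Camera axes: x right, y down, z forward; pixel columns grow to the right and rows downward; lengths in m; the calibration is good to about 2 mm. A picture is of the moment at which its call begins: read the wrist's pose just before it. calibration takes no time and is no camera call.
- manip.hand_in(): hands the job in, once; it reports no verdict.
The state is a dict: "clock": time; "joint_pos": joint angles; "joint_velocities": joint speeds; "tau": joint torques, N m; "position": TCP position; "ee_rot": TCP orientation; "ft_force": force on the tool from outside, world axes, zero at the start; "torque": the same for the moment, N m; "grip_width": opening from 0.0 (shut) to 1.0 (fully open).
Only numpy, scipy, OpenCV 4.12 (cv2) and the standard library are available. Lean on these libraries where they do the work, as an engineer would, in place of code of your own. Each camera call takes 0.05 s, during which the arm holds its last target.

## Working session

There is one attempt and no reset: what is moved stays moved. The work goes in short steps, Python scripts to look and compute and a tool call to move; the robot and the scene stay as the last step left them, time stands still between calls to the robot, and variables do not carry over. Pictures are saved under pics/ and viewed, and the job is handed in when it is done.

Besides the shell and the picture viewer there is one more tool, called after "Emit:" by a JSON object that holds its "name" and its "arguments", one argument or row to a line. move_arm: Moves the arm, as the interface text tells. Its arguments: {"type":"object","properties":{"deltas":{"type":"array"},"force":{"type":"number"}},"required":["deltas"]}

```bash
mkdir -p pics; cat > h.py <<'E'
import numpy as np, cv2
from workcell import manip, viewer
def shot(n,tag):
    p,d=viewer.camera(n); cv2.imwrite(f'pics/{tag}.png',p[:,:,::-1]); np.save(f'pics/{tag}.npy',d); return p,d
def world(d,c):
    v,u=np.indices(d.shape); P=np.stack([(u-c['cx'])/c['fx']*d,(v-c['cy'])/c['fy']*d,d],-1)
    return (P-np.array(c['t']))@np.array(c['R'])
E
python3 - <<'E'
from h import *
o=manip.get_obs(); print(o['clock'],o['position'],o['ee_rot'],o['grip_width'],o['ft_force'])
for n in ('scene','side'):
    shot(n,n+'0'); c=viewer.calibration(n); R=np.array(c['R']);print(n,-R.T@np.array(c['t']),R[2])
E
```

```text
0.0 [ 0.22749123 -0.58174316  0.23054722] [ 9.82671752e-01  1.85353067e-01 -1.77627818e-04 -6.60897797e-04] 1.0002234546389575 [-0.61074418 -0.07253582 -0.27009664]
scene [1.15228535 0.28727063 0.59239146] [-0.7796079  -0.25332714 -0.57274503]
side [-0.01862216  0.50133144  0.67640475] [ 0.49458566 -0.54362691 -0.67812595]
```

View pics/scene0.png

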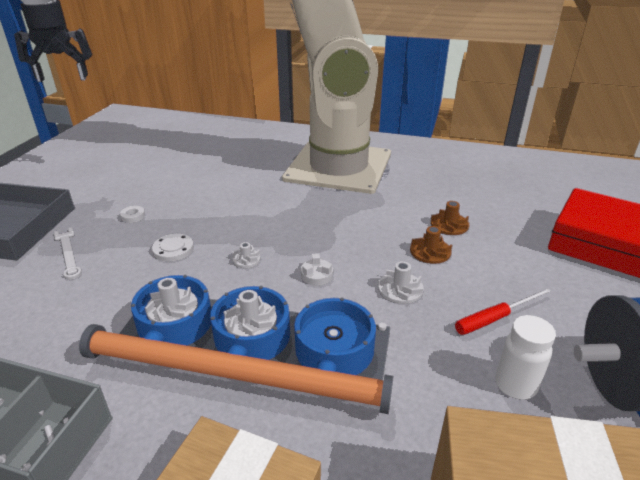

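View pics/side0.png

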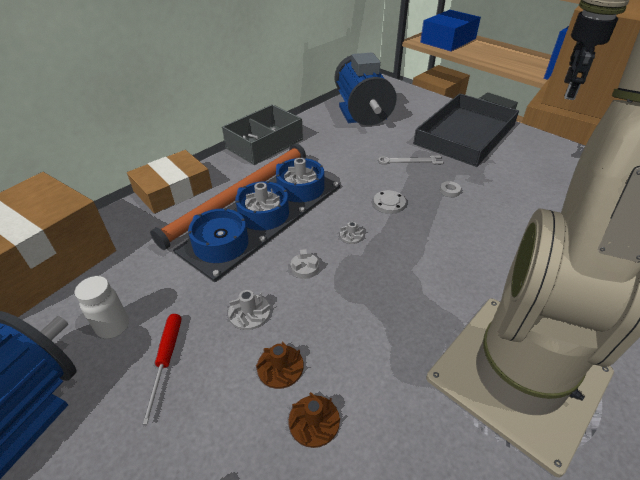

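Scene view candidates for the spare: the steel impeller at (402,283), a small steel one at (247,256), and brown look-alikes at (432,245) and (450,217). The one at (402,283) fits, as it is steel and about as wide as the fitted ones. The empty casing is at (335,335). I'll measure these and confirm in a crop.

```bash
python3 - <<'E'
from h import *
def load(n):
    d=np.load(f'pics/{n}0.npy'); im=cv2.imread(f'pics/{n}0.png'); W=world(d,viewer.calibration(n)); W[d==0]=np.nan
    return im,W
A={'scene':dict(spare=(402,283,30),small=(247,256,20),case=(335,335,60)),'side':dict(spare=(250,308,30),small=(352,232,20),case=(218,232,45))}
def circ(P,r=None):
    from scipy.optimize import least_squares
    f=lambda q:np.hypot(P[:,0]-q[0],P[:,1]-q[1])-q[2]
    m=np.median(P,0); s=least_squares(f,[m[0],m[1],r],loss='soft_l1',f_scale=.002); return s.x,np.sqrt(np.mean(f(s.x)**2))
for n in A:
    im,W=load(n)
    for k,(u,v,r) in A[n].items():
        P=W[v-r:v+r,u-r:u+r].reshape(-1,3); P=P[~np.isnan(P[:,2])]
        if k=='case':
            T=P[(P[:,2]>.060)&(P[:,2]<.068)]
            # restrict by first centre
            print(n,k,'rim',len(T),T[:,:2].min(0),T[:,:2].max(0),circ(T,.056))
        else:
            B=P[(P[:,2]>.005)]; T=B[B[:,2]>B[:,2].max()-.004]
            print(n,k,'ext',B[:,:2].min(0),B[:,:2].max(0),'zmax',B[:,2].max(),'hubtop',T[:,:2].min(0),T[:,:2].max(0),len(T))
    # all rims -> booster axes
    hsv=cv2.cvtColor(im,cv2.COLOR_BGR2HSV); m=(hsv[...,0]>100)&(hsv[...,0]<125)&(hsv[...,1]>120)&(W[...,2]>.061)&(W[...,2]<.067)
    m&=(W[...,0]>.4)&(W[...,0]<.9)&(abs(W[...,1])<.4)
    Q=W[m]; print('rims',Q[:,:2].min(0),Q[:,:2].max(0),len(Q))
    # fit pose with 3 annuli
    from scipy.optimize import least_squares
    def f(q):
        c,s=np.cos(q[2]),np.sin(q[2]); D=[np.hypot(Q[:,0]-(q[0]-s*y),Q[:,1]-(q[1]+c*y)) for y in(-.132,0,.132)]
        return np.maximum(0,abs(np.min(D,0)-.056)-.003)if 0 else np.min(D,0)-.056 if 0 else np.array([D[j][i] for i,j in enumerate(np.argmin(D,0))])-.056
    best=min((least_squares(f,[*Q[:,:2].mean(0),a],loss='soft_l1',f_scale=.003) for a in np.linspace(-1.5,1.5,13)),key=lambda s:s.cost)
    q=best.x; print('booster',q,'rms',np.sqrt(np.mean(f(q)**2)))
    for y in(-.132,0,.132): print('  axis',q[0]-np.sin(q[2])*y,q[1]+np.cos(q[2])*y)
im=cv2.imread('pics/scene0.png'); cv2.imwrite('pics/crop0.png',cv2.resize(im[190:400,220:500],None,fx=2.8,fy=2.8,interpolation=cv2.INTER_CUBIC))
E
```

```text
scene spare ext [0.32388522 0.18823808] [0.47874028 0.27127287] zmax 0.05316798852226331 hubtop [0.42223156 0.21464089] [0.45156219 0.24084444] 131
scene small ext [ 0.4073489  -0.09556878] [ 0.46467159 -0.0429651 ] zmax 0.0386595530582999 hubtop [ 0.42800912 -0.07782309] [ 0.44531355 -0.06087039] 42
scene case rim 1381 [0.56189711 0.04477616] [0.71619113 0.2543206 ] (array([0.62307312, 0.15386236, 0.05723807]), np.float64(0.022403631338462866))
rims [ 0.56516962 -0.16643147] [0.700716   0.21461336] 2166
booster [0.63227777 0.0241462  0.07087062] rms 0.0022313594584499954
  axis 0.6416248622926921 -0.10752244833370175
  axis 0.6322777700250468 0.024146195868857447
  axis 0.6229306777574015 0.15581484007141663
side spare ext [0.39676517 0.18717672] [0.47605464 0.26669687] zmax 0.055479633719141275 hubtop [0.42306385 0.21383609] [0.45003068 0.24159106] 113
side small ext [ 0.40814509 -0.09767328] [ 0.46121105 -0.04403122] zmax 0.04055962969759868 hubtop [ 0.42553354 -0.07528382] [ 0.4422354  -0.06128748] 19
side case rim 757 [0.56011928 0.01730298] [0.68759884 0.21462093] (array([0.62044041, 0.14448804, 0.06243581]), np.float64(0.02065830642737977))
rims [ 0.56011928 -0.16943817] [0.69763163 0.21462093] 1067
booster [0.62827426 0.02392566 0.06947743] rms 0.0025541720686345654
  axis 0.637437902878328 -0.107755876305415
  axis 0.6282742587786112 0.023925662365781145
  axis 0.6191106146788944 0.15560720103697728
```

View pics/crop0.png

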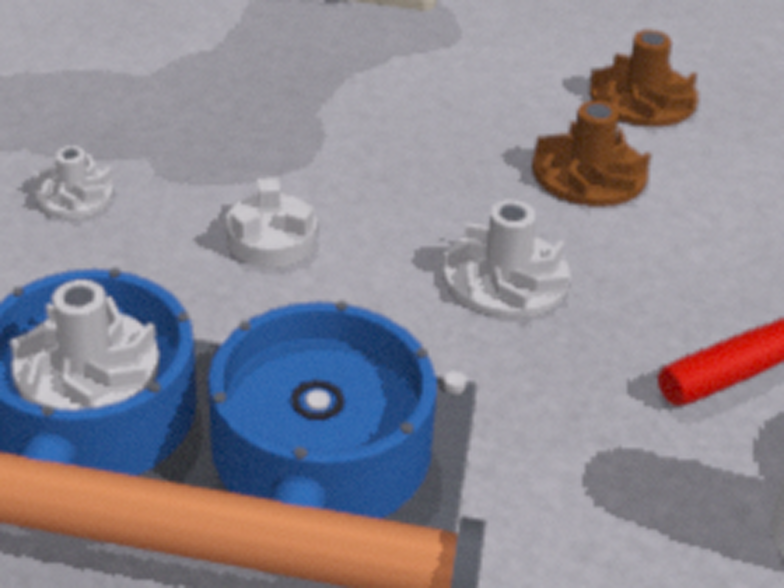

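The crop shows the steel spare at crop (510,260), as wide as the fitted one, with its hub up. The two brown look-alikes are beside it, and the empty casing is at (322,385). Next I'll check the clearance to the brown ones along the jaw direction.

```bash
python3 - <<'E'
from h import *
for n,L in (('side',[(279,350),(314,408)]),('scene',[(433,231),(452,206)])):
    d=np.load(f'pics/{n}0.npy'); W=world(d,viewer.calibration(n))
    for u,v in L:
        P=W[v-14:v+14,u-14:u+14].reshape(-1,3);T=P[P[:,2]>P[:,2].max()-.005];print(n,T.min(0),T.max(0))
R=cv2.Rodrigues(np.zeros(3))[0]
from scipy.spatial.transform import Rotation as Ro
o=manip.get_obs();R=Ro.from_quat(o['ee_rot']).as_matrix();print(R.round(4))
p=o['position']
for q in([.45,-.2,.23],[.437,.228,.2]):
    q=np.array(q);print(R.T@(q-p));p=q
E
```

```text
side [-0.01862216  0.50133144  0.67640475] [-0.01862216  0.50133144  0.67640475]
side [-0.01862216  0.50133144  0.67640475] [-0.01862216  0.50133144  0.67640475]
scene [1.15228535 0.28727063 0.59239146] [1.15228535 0.28727063 0.59239146]
scene [1.15228535 0.28727063 0.59239146] [1.15228535 0.28727063 0.59239146]
[[ 9.313e-01  3.642e-01 -5.000e-04]
 [ 3.642e-01 -9.313e-01  1.100e-03]
 [-1.000e-04 -1.300e-03 -1.000e+00]]
[ 0.34624258 -0.2745186   0.00091675]
[ 0.14377069 -0.4033024   0.03049854]
```

Emit:
{"name": "move_arm", "arguments": {
  "deltas": [
    [0.043,-0.034,0,0,0,0,1],
    [0.043,-0.034,0,0,0,0,1],
    [0.043,-0.034,0,0,0,0,1],
    [0.043,-0.034,0,0,0,0,1],
    [0.043,-0.034,0,0,0,0,1],
    [0.043,-0.034,0,0,0,0,1],
    [0.043,-0.034,0,0,0,0,1],
    [0.043,-0.034,0,0,0,0,1]
  ],
  "force": 50
}}

```text
clock: 1.1
position: [0.4494, -0.2018, 0.2312]
ee_rot: [0.983, 0.185, -0.0, 0.0]
ft_force: [1.4, -0.0, -0.7]
grip_width: 1.004
```

```bash
python3 - <<'E'
from h import *
for n,L in (('side',[(279,350),(314,408)]),('scene',[(433,231),(452,206)])):
    d=np.load(f'pics/{n}0.npy'); W=world(d,viewer.calibration(n)); W[d==0]=0
    for u,v in L:
        P=W[v-14:v+14,u-14:u+14].reshape(-1,3);T=P[P[:,2]>P[:,2].max()-.005];print(n,T.min(0),T.max(0))
from scipy.spatial.transform import Rotation as Ro
o=manip.get_obs();R=Ro.from_quat(o['ee_rot']).as_matrix()
print(o['clock'],o['position'],R.T@(np.array([.437,.228,.16])-o['position']),o['joint_pos'])
E
```

```text
side [0.29454953 0.25199429 0.05081446] [0.32159498 0.27879411 0.05578981]
side [0.18643649 0.28005703 0.05078332] [0.21337889 0.30678965 0.05572739]
scene [0.29683446 0.25248948 0.04958392] [0.32285481 0.2789303  0.05456319]
scene [0.18834967 0.28036223 0.04893984] [0.21781585 0.30678374 0.05390806]
1.1 [ 0.44943211 -0.20181943  0.23119923] [ 0.14494275 -0.40484986  0.07111134] [ 0.72358308  0.06410845 -0.40799761  1.78257676  0.02662993  1.30031088
 -0.88889018]
```

Emit:
{"name": "move_arm", "arguments": {
  "deltas": [
    [0.018,-0.05,0.005,0,0,0,1],
    [0.018,-0.05,0.005,0,0,0,1],
    [0.018,-0.05,0.005,0,0,0,1],
    [0.018,-0.05,0.005,0,0,0,1],
    [0.018,-0.05,0.01,0,0,0,1],
    [0.018,-0.05,0.01,0,0,0,1],
    [0.018,-0.05,0.015,0,0,0,1],
    [0.018,-0.054,0.015,0,0,0,1],
    [0,0,0,0,0,0,1]
  ]
}}

```text
clock: 2.22
position: [0.4337, 0.2295, 0.1602]
ee_rot: [0.982, 0.189, -0.001, -0.001]
ft_force: [-0.2, -0.2, -0.3]
grip_width: 1.001
```

```bash
python3 - <<'E'
from h import *
from scipy.spatial.transform import Rotation as Ro
o=manip.get_obs();R=Ro.from_quat(o['ee_rot']).as_matrix()
p,d=shot('wrist','w1')
print(o['clock'],o['position'],R.T@(np.array([.437,.228,.021])-o['position']),o['joint_pos'])
c=viewer.calibration('wrist');T=np.array(c['T_tool_cam'])
v,u=np.indices(d.shape);P=np.stack([(u-c['cx'])/c['fx']*d,(v-c['cy'])/c['fy']*d,d],-1).reshape(-1,3)[d.ravel()>0]
W=(P@T[:3,:3].T+T[:3,3])@R.T+o['position']
m=(np.hypot(W[:,0]-.437,W[:,1]-.228)<.045)&(W[:,2]>.047)&(W[:,2]<.056);H=W[m];print(len(H),H.min(0),H.max(0),cv2.minEnclosingCircle(H[:,:2].astype(np.float32)))
E
```

```text
2.225 [0.43372284 0.22949961 0.16019197] [0.0027377  0.00297741 0.13917985] [ 0.22135612  0.17967258 -0.86107346  1.86200132  0.14468261  1.16668399
 -1.87999607]
1581 [0.42553679 0.21534729 0.04702916] [0.45347116 0.2426447  0.05436457] ((0.43964412808418274, 0.22898024320602417), 0.01424190029501915)
```

View pics/w1.png

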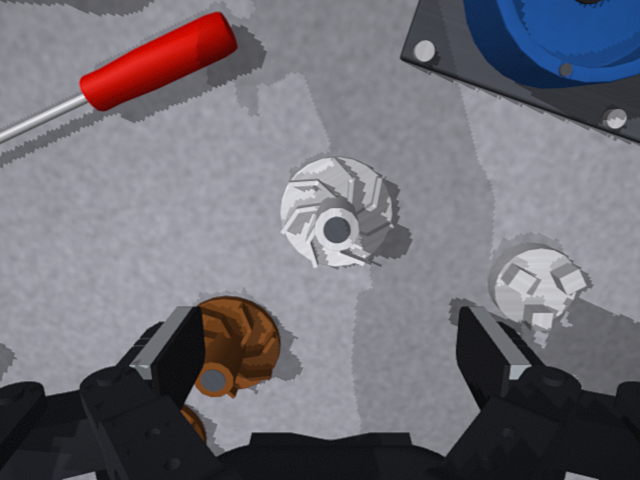

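The wrist view shows the spare centred at (337,229), with its hub at (0.438, 0.2285) to within 2 mm of the other cameras. The fingers have clear bench on both sides, so I'll descend.

Emit:
{"name": "move_arm", "arguments": {
  "deltas": [
    [0.002,0.001,0.035,0,0,0,1],
    [0.002,0.0015,0.04,0,0,0,1],
    [0,0,0.03,0,0,0,1],
    [0,0,0.02,0,0,0,1],
    [0,0,0.014,0,0,0,1],
    [0,0,0,0,0,0,1]
  ]
}}

```text
clock: 3.02
position: [0.4404, 0.224, 0.022]
ee_rot: [0.983, 0.185, -0.0, 0.0]
ft_force: [-0.5, -0.3, 0.8]
grip_width: 0.999
```

Emit:
{"name": "move_arm", "arguments": {
  "deltas": [
    [-0.001,-0.005,0,0,0,0,1],
    [0,0,0,0,0,0,-0.2],
    [0,0,0,0,0,0,-0.6],
    [0,0,0,0,0,0,-1],
    [0,0,0,0,0,0,-1],
    [0,0,0,0,0,0,-1],
    [0,0,0,0,0,0,-1]
  ],
  "force": 50
}}

```text
clock: 3.9
position: [0.4381, 0.2286, 0.0227]
ee_rot: [0.983, 0.185, 0.0, 0.0]
ft_force: [-2.3, -2.1, 5.0]
grip_width: 0.312
```

Emit:
{"name": "move_arm", "arguments": {
  "deltas": [
    [0,0,-0.01,0,0,0,-1],
    [0,0,-0.03,0,0,0,-1],
    [0,0,-0.04,0,0,0,-1],
    [0,0,-0.04,0,0,0,-1],
    [0,0,-0.02,0,0,0,-1],
    [0,0,0,0,0,0,-1]
  ]
}}

```text
clock: 4.65
position: [0.4384, 0.229, 0.1637]
ee_rot: [0.983, 0.185, 0.001, 0.0]
ft_force: [0.1, -0.7, -3.2]
grip_width: 0.309
```

```bash
python3 - <<'E'
from h import *
from scipy.spatial.transform import Rotation as Ro
o=manip.get_obs();R=Ro.from_quat(o['ee_rot']).as_matrix()
print(o['clock'],o['position'],o['grip_width'],o['ft_force'],R.T@(np.array([.621,.1555,.16])-o['position']),o['joint_pos'])
shot('scene','s2'); p,d=shot('side','sd2')
cv2.imwrite('pics/c2.png',np.hstack([cv2.resize(cv2.imread(f'pics/{n}.png')[y:y+240,x:x+240],(400,400)) for n,x,y in(('s2',280,80),('sd2',150,150))]))
E
```

```text
4.65 [0.43842916 0.22895239 0.16365012] 0.3090444330251617 [ 0.08636294 -0.72528713 -3.17431292] [0.14328296 0.13488409 0.0041186 ] [ 0.22840805  0.18369675 -0.8676655   1.85179516  0.15317788  1.1719934
 -1.88852704]
```

View pics/c2.png

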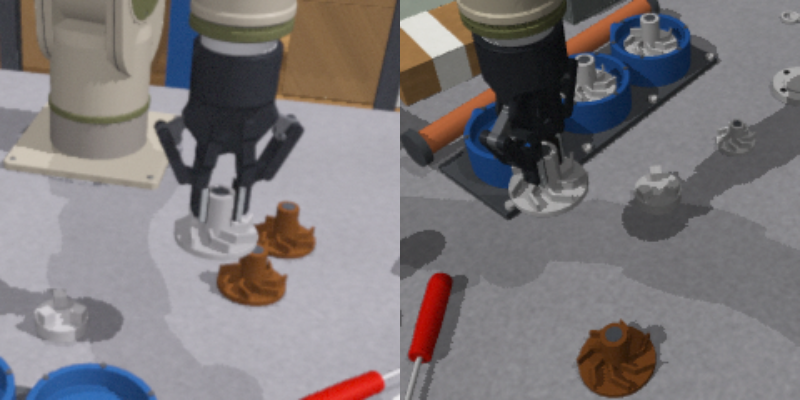

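The spare is held upright and level (left crop (217,225), right crop (548,175)), and the -3 N reading matches its weight. Next I move it over the empty casing.

Emit:
{"name": "move_arm", "arguments": {
  "deltas": [
    [0.01,0.01,0,0,0,0,-1],
    [0.025,0.024,0,0,0,0,-1],
    [0.03,0.028,0,0,0,0,-1],
    [0.03,0.028,0,0,0,0,-1],
    [0.025,0.023,0,0,0,0,-1],
    [0.015,0.014,0,0,0,0,-1],
    [0.008,0.008,0,0,0,0,-1],
    [0,0,0,0,0,0,-1],
    [0,0,0,0,0,0,-1]
  ]
}}

```text
clock: 5.88
position: [0.6194, 0.1556, 0.1621]
ee_rot: [0.983, 0.186, -0.0, -0.0]
ft_force: [0.6, 0.6, -2.2]
grip_width: 0.314
```

```bash
python3 - <<'E'
from h import *
from scipy.spatial.transform import Rotation as Ro
o=manip.get_obs();R=Ro.from_quat(o['ee_rot']).as_matrix()
print(o['clock'],o['position'],o['grip_width'],o['ft_force'],R.T@(np.array([.621,.1555,.0647])-o['position']))
shot('scene','s3'); shot('side','sd3');p,d=shot('wrist','w3')
cv2.imwrite('pics/c3.png',np.hstack([cv2.resize(cv2.imread(f'pics/{n}.png')[y:y+240,x:x+240],(400,400)) for n,x,y in(('s3',220,160),('sd3',110,80))]))
E
```

```text
5.875 [0.61944925 0.15560622 0.16212143] 0.3136182455117407 [ 0.60535317  0.57094128 -2.22190064] [0.00145301 0.00068586 0.09742058]
```

View pics/c3.png

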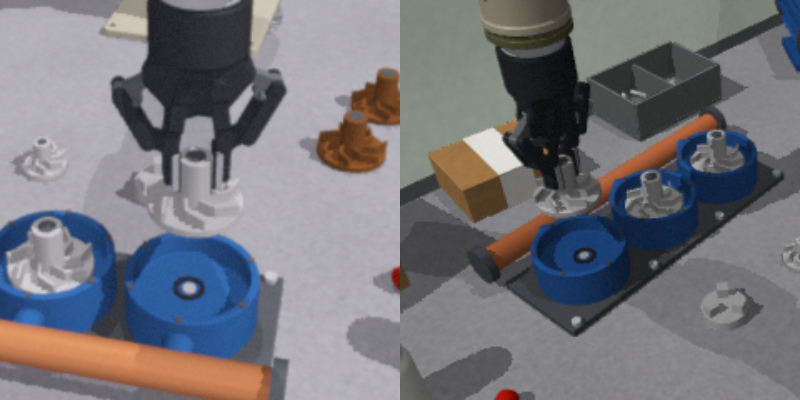

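View pics/w3.png

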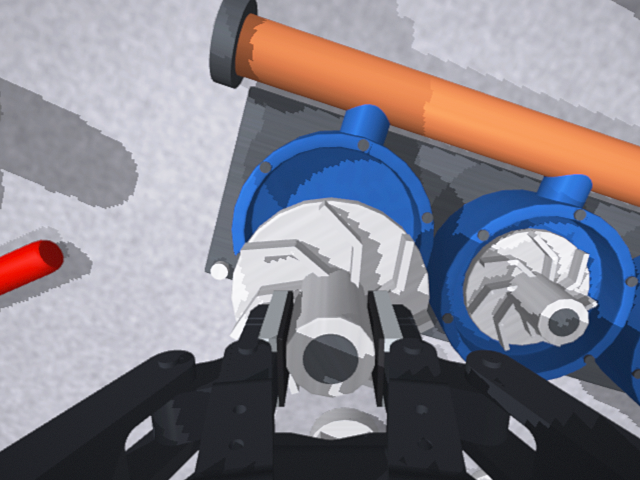

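The spare hangs level above the empty casing. In the wrist view its plate at (330,270) is centred laterally in the casing's rim, which spans 235 to 430. The neighbouring fitted impellers are clear, so I'll lower it.

Emit:
{"name": "move_arm", "arguments": {
  "deltas": [
    [0.001,0.001,0.02,0,0,0,-1],
    [0,0,0.025,0,0,0,-1],
    [0,0,0.02,0,0,0,-1],
    [0,0,0.012,0,0,0,-1],
    [0,0,0.008,0,0,0,-1],
    [0,0,0.005,0,0,0,-1],
    [0,0,0.003,0,0,0,-1],
    [0,0,0,0,0,0,-1]
  ]
}}

```text
clock: 7.02
position: [0.6216, 0.1545, 0.0695]
ee_rot: [0.983, 0.185, 0.0, 0.0]
ft_force: [0.3, -0.2, -2.6]
grip_width: 0.31
```

Emit:
{"name": "move_arm", "arguments": {
  "deltas": [
    [0,0,0.002,0,0,0,-1],
    [0,0,0.002,0,0,0,-1],
    [0,0,0,0,0,0,-1]
  ]
}}

```text
clock: 7.4
position: [0.6214, 0.1543, 0.0651]
ee_rot: [0.983, 0.185, -0.0, 0.0]
ft_force: [0.7, 0.1, -2.3]
grip_width: 0.313
```

Emit:
{"name": "move_arm", "arguments": {
  "deltas": [
    [0,0,0.001,0,0,0,-1],
    [0,0,0.001,0,0,0,-1],
    [0,0,0,0,0,0,-1]
  ]
}}

```text
clock: 7.78
position: [0.6216, 0.1545, 0.0648]
ee_rot: [0.983, 0.185, 0.0, 0.0]
ft_force: [-5.9, -2.6, 11.2]
grip_width: 0.312
```

Floor contact came at the expected height. I'll open partway, since a full opening is too wide for the casing, and then rise.

Emit:
{"name": "move_arm", "arguments": {
  "deltas": [
    [0,0,-0.001,0,0,0,-0.2],
    [0,0,0,0,0,0,0.0],
    [0,0,0,0,0,0,0.1],
    [0,0,0,0,0,0,0.1],
    [0,0,0,0,0,0,0.1]
  ]
}}

```text
clock: 8.4
position: [0.6214, 0.1545, 0.0642]
ee_rot: [0.983, 0.185, -0.0, 0.0]
ft_force: [-0.0, 0.2, 0.1]
grip_width: 0.555
```

Emit:
{"name": "move_arm", "arguments": {
  "deltas": [
    [0,0,-0.01,0,0,0,0.1],
    [0,0,-0.03,0,0,0,0.1],
    [0,0,-0.05,0,0,0,0.1],
    [0,0,-0.05,0,0,0,0.1],
    [-0.05,0,-0.03,0,0,0,0.1],
    [-0.05,0,0,0,0,0,0.1],
    [-0.05,0,0,0,0,0,0.1],
    [0,0,0,0,0,0,0.1]
  ]
}}

```text
clock: 9.4
position: [0.4796, 0.0985, 0.2352]
ee_rot: [0.983, 0.185, 0.0, 0.002]
ft_force: [0.0, -0.2, 0.0]
grip_width: 0.55
```

```bash
python3 - <<'E'
from h import *
o=manip.get_obs();print(o['clock'],o['position'],o['ft_force'])
for n in('scene','side'):
    p,d=shot(n,n+'4');W=world(d,viewer.calibration(n));W[d==0]=0
    H=W[(np.hypot(W[...,0]-.621,W[...,1]-.1555)<.045)&(W[...,2]>.086)&(W[...,2]<.1)]
    print(n,cv2.minEnclosingCircle(H[:,:2].astype(np.float32)),np.percentile(H[:,2],[50,95]),len(H))
    d0=np.load(f'pics/{n}0.npy');W0=world(d0,viewer.calibration(n));W0[d0==0]=0
    for c in((.6395,-.1076),(.6303,.024)):
        print('  fitted',*[np.round(w[(np.hypot(w[...,0]-c[0],w[...,1]-c[1])<.045)&(w[...,2]>.088)&(w[...,2]<.1)].mean(0),4) for w in(W0,W)])
cv2.imwrite('pics/c4.png',np.hstack([cv2.resize(cv2.imread(f'pics/{n}.png')[y:y+240,x:x+240],(400,400)) for n,x,y in(('scene4',200,220),('side4',130,110))]))
E
```

```text
9.4 [0.47959679 0.0985051  0.23515068] [ 0.02752489 -0.18069715  0.01212175]
scene ((0.6220976114273071, 0.15537916123867035), 0.014633046463131905) [0.09295127 0.09467176] 260
  fitted [ 0.6415 -0.1062  0.0926] [ 0.6412 -0.1065  0.0927]
  fitted [0.6327 0.0246 0.0927] [0.633  0.0247 0.0927]
side ((0.6208508014678955, 0.15571540594100952), 0.015494024381041527) [0.09405183 0.09593525] 132
  fitted [ 0.6363 -0.1059  0.0934] [ 0.6359 -0.1061  0.0937]
  fitted [0.6275 0.025  0.0934] [0.627  0.0251 0.0934]
```

View pics/c4.png

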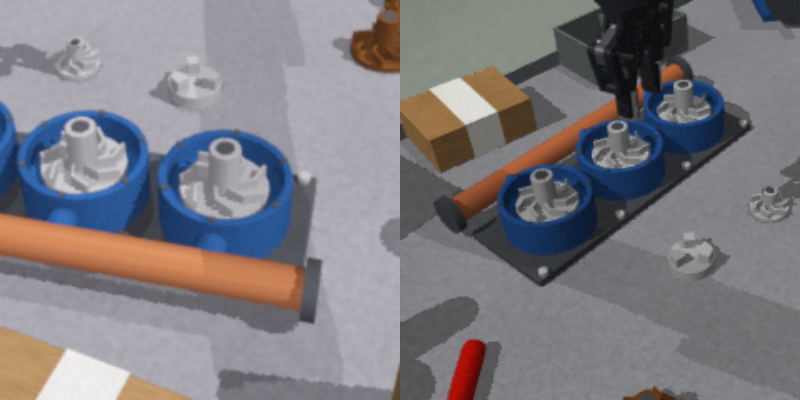

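The spare sits flat and centred in the formerly empty casing (crops (225,185) and (545,205)). Its hub top is at about 94 mm, the same as the fitted ones, which haven't moved. The gripper is clear.

```bash
python3 -c "
from workcell import manip
print(manip.hand_in())"
```

```text
the job is handed in; nothing more can be done
None
```

I set the 80 mm steel impeller into the empty casing at the robot's left end of the pump set, released it and backed the gripper away. I handed the job in at about 9.5 s of the 32 s allowed; no verdict was reported.

- **Spare:** in the last pictures its hub is within about 2 mm of the casing's axis. The hub top is 93–94 mm above the bench, level with the fitted ones, and it looks upright.
- **Fitted impellers:** both measured within 1 mm of where they started.
- **Gripper:** the force reading is near zero, and nothing is touching.
- **Disagreement:** the scene and side cameras differ by 4 to 6 mm in x for the casings and the fitted impellers. I aimed at the mean, which leaves ample margin within the 17 mm tolerance. No check failed.

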